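# Tamp the stone chips level in the bin

## Robot

A 7-joint arm with a two-finger parallel gripper is mounted at the origin on the work surface. World frame = base frame: x ahead of the robot, y to its left, z up, the work surface at z = 0. Lengths are in m, angles in rad, forces in N, time in s.
With the tool pointing down it reaches from about 0.4 to 0.85 m from the base axis. Payload 10.4 kg.
Tool frame: the origin (TCP) lies on the centre line of the jaws, within the pads' length; the fingertips stand arm.tcp_to_tips ahead of it and the grasp point (between the pads) lies 5 mm behind it (arm.tcp_to_tips is the distance from the TCP to the fingertips, in m); z points along the fingers, y is the line along which they close (so a half turn about z gives the same grasp; the last joint's range is limited). The gripper opens to 87 mm and grips with 3 to 60 N. Pads are 19 mm wide; open, the fingers measure 117 mm over their backs; the gripper's body (75 mm by 190 mm) begins 51 mm behind the grasp point.
Start: joints at [-1.143, 0.332, -0.065, 1.46, 0.022, 1.35, -0.088], TCP at [0.272, 0.563, 0.237] pointing down, gripper open.
Joint ranges: [-2.6, 2.6], [-0.5, 2.12], [-1.47, 1.34], [0.16, 2.42], [-1.27, 4.41], [0.06, 2.06], [-2.6, 2.6]. Speed limits (rad/s): [2.22, 2.22, 2.79, 2.79, 3.14, 3.14, 3.14].

## Interface

Orientations are given as a unit quaternion [w, x, y, z].
In Python, from cell import arm, viewer gives the robot as it stands.
- The arm moves only by the tool send_rows, never from a script. Its argument "series" is text: rows parted by semicolons, each of 5 numbers parted by spaces: the shift along the tool's x, y, z in units of 30 mm (1.0 is 30 mm), then the turn about the tool's z in units of 6 degrees (1.0 is 6 degrees), then the opening in per cent of the stroke, from 0 (shut) to 100 (fully open). In form: tx ty tz roll jaw; .... A call has 1 to 12 rows; each row shifts and turns the commanded pose from where the row before left it, along the tool's axes as they then stand; what a row does not reach is not made up. A row lasts 1/12 s, in which the tool goes at most 41.7 mm and 7.16 degrees, less where a joint would pass 70% of its speed; a pose out of reach is approached as far as the arm can. A call is refused whole if a number of a shift passes 1 or a number of a turn 1, either way. A call with a gripper value outside its range is refused whole. The fingers move at their own pace and stop on an object; the grip force is fixed at half the most. Time passes only in rows, so rows that do not move let the fingers close. It gives the time, the measured TCP pose, the force, the opening and the grip force at its end, in the units of the state.
- arm.read_state(): the state, without advancing time (a new reading comes with each control period).
- viewer.camera(name): name is "scene" or "top" or "wrist"; returns the picture (480x640x3 uint8, red, green, blue); there is no depth.
- viewer.camera_model(name): a dict with "camera_matrix" (3x3 intrinsics, pixels), "eye" and "rotation" of the camera in the world; the wrist camera has in their place "hand_eye" (4x4, takes a point from camera to tool coordinates, whose origin is the TCP and whose axes are the flange's). Camera axes: x right, y up, looking along -z (the intrinsics and any distortion apply to the point x, -y, -z); pixel columns grow to the right and rows downward; lengths in m; the calibration is good to about 2 mm. A picture is of the moment at which its call begins: read the wrist's pose just before it. camera_model takes no time and is no camera call.
- arm.hand_in(): hands the job in; it is judged then, once.
The state is a dict: "time_s": time; "joints": joint angles; "qvel": joint speeds; "tau": joint torques, N m; "ee_pos": TCP position; "ee_rot": TCP orientation; "force": force on the tool from outside, world axes, zero at the start; "moment": the same for the moment, N m; "gripper_width": finger opening in m; "gripper_force": force on a finger pad.
Only numpy, scipy, OpenCV 4.12 (cv2) and the standard library are available. Lean on these libraries where they do the work, as an engineer would, in place of code of your own. Each camera call takes 0.05 s, during which the arm holds its last target. There are 200 camera calls.

## Task

Take the flat tamper from its leaning rest and, with its foot held level, tamp the stone chips in the aluminium bin until all six lie flat on the bin's floor and none leans on a wall. Then seat the tamper back in its rest, leaning as before, and let go. Touch the chips only with the tamper, keep them in the bin, and leave everything else on the desk where it is.

Things in the scene. Friction and masses are not known exactly. Their poses are not given: they have to be found in the camera images.
- tamper: Hand tamper (180 g): flat aluminium foot 76 (its x) x 56 (its y) x 12 mm, with an upright square-section dark wood handle 22 x 22 mm (sides along its x and y) from 12 to 130 mm above the foot's underside. Origin: centre of the foot's underside; z runs up the handle. At the start it sits in the rest, its handle leaning 35 degrees from vertical towards the robot's side (the rest's -x).
- rest_seat (a point): Centre of the sloping seat of the fixed dark steel tamper rest, 38 mm above the desk; the tamper's origin belongs here. Axes: those of the rest, z vertical. The seat plane rises 35 degrees towards +x, so the seated tamper's x points up the slope and its y is this y.
- rest: The tamper rest: base 105 (x) x 78 (y) mm; origin under its centre, on the desk. A lip 7 mm high stops the tamper's foot at the seat's low (-x) end, 39 mm down the slope from the seat's centre; side lips 6 mm high leave 4 mm beside the foot; the high end is open.
- bin_floor (a point): Centre of the inner floor of the fixed open aluminium bin, 5 mm above the desk; z vertical. Inside 88 mm (x) x 130 mm (y), 30 mm deep, walls 5 mm thick, rim 35 mm above the desk. Six stone chips lie in it in two rows of three, one along the wall at -x, one along the wall at +x, the places of a row about 43 mm apart in y.
- bin_mouth (a point): Centre of the bin's mouth, 35 mm above the desk. At the start two chips of each row lean on their row's wall at about 42 degrees, their upper edges about 5 mm proud of the rim; the third lies flat; which ones varies. A leaning chip slides down flat when the tamper's foot, held level, presses on its upper edge, 8 mm from the wall (under 15 N).
- carriage_top (a point): Centre of the top of the stone-holder carriage, 95 mm above the desk; the steel carriage is 62 (x) x 100 (y) mm and slides on the aluminium rail (50 mm wide, 860 mm long) that runs along the back of the desk. Not to be moved.
- chip0_mid (a point): Centre of off-white ceramic stone chip 0, a slab 40 x 30 x 12 mm of 38 g; its centre is 6 mm above the bin floor when it lies flat, about 17 mm when it leans.
- chip1_mid (a point): Centre of off-white ceramic stone chip 1, a slab 40 x 30 x 12 mm of 38 g; its centre is 6 mm above the bin floor when it lies flat, about 17 mm when it leans.
- chip2_mid (a point): Centre of off-white ceramic stone chip 2, a slab 40 x 30 x 12 mm of 38 g; its centre is 6 mm above the bin floor when it lies flat, about 17 mm when it leans.
- chip3_mid (a point): Centre of off-white ceramic stone chip 3, a slab 40 x 30 x 12 mm of 38 g; its centre is 6 mm above the bin floor when it lies flat, about 17 mm when it leans.
- chip4_mid (a point): Centre of off-white ceramic stone chip 4, a slab 40 x 30 x 12 mm of 38 g; its centre is 6 mm above the bin floor when it lies flat, about 17 mm when it leans.
- chip5_mid (a point): Centre of off-white ceramic stone chip 5, a slab 40 x 30 x 12 mm of 38 g; its centre is 6 mm above the bin floor when it lies flat, about 17 mm when it leans.
- pen: Bystander: black lacquered pen barrel lying on the desk, 118 mm long, 13 mm thick; origin under its middle, x along it.
- loupe: Bystander: brass pocket loupe, a disc 38 mm across and 22 mm high with a flat lug 26 mm long towards its +x; origin under the disc's centre.
- stick: Bystander: yellow plastic sanding stick, 150 x 20 x 6 mm, lying flat; origin under its middle, x along it.
- nibbox: Bystander: round gunmetal nib box, 61 mm across, 28 mm high; origin under its centre.
- water: Bystander: amber glass bottle with black cap, 42 mm across, 125 mm high, standing; origin under its centre.
- hone: Bystander: red-brown honing stone, 100 x 30 x 14 mm, lying flat; origin under its middle, x along it.
Things that resemble listed ones, but are neither listed nor needed, are in the scene too. Leave any brown, orange or purple look-alike of the part that bears chip0_mid alone.

How it is judged:
By the outcome, as a careful person would: the job done as asked, in the order asked, and still so for the second after the job is handed in, with the robot touching nothing.
It also fails if it takes over 51 s, if anything falls off the work surface, if the arm or the gripper's body presses on something with over 40 N, if the wrist force passes 120 N, or if a joint passes its speed limit or range.

## Working session

There is one attempt and no reset: what is moved stays moved. The work goes in short steps, Python scripts to look and compute and a tool call to move; the robot and the scene stay as the last step left them, time stands still between calls to the robot, and variables do not carry over. Pictures are saved under pics/ and viewed, at most 10 in all, crops included, and the job is handed in when it is done.

Besides the shell and the picture viewer there is one more tool, called after "Call:" by a JSON object that holds its "fn" and its "kwargs". send_rows: Moves the arm, as the interface text tells. Its arguments: {"type":"object","properties":{"series":{"type":"string"}},"required":["series"]}

```bash
mkdir -p pics; ls; python3 - <<'E'
from cell import arm, viewer
import cv2
print(arm.read_state(), arm.tcp_to_tips)
for n in("scene","top"):
    cv2.imwrite(f"pics/{n}0.png",viewer.camera(n)[:,:,::-1])
for n in("scene","top","wrist"): print(n,viewer.camera_model(n))
E
```

```text
pics
{'time_s': 0.0, 'joints': array([-1.1425963 ,  0.33282578, -0.06468098,  1.46093968,  0.02157971,
        1.34991888, -0.088539  ]), 'qvel': array([-1.22018594e-03, -3.37877678e-05,  1.61895918e-03,  7.68326887e-04,
        6.56903225e-04,  1.81555409e-04,  2.15187099e-03]), 'tau': array([-8.32818805e-04, -6.23244596e+01,  2.44930893e-02, -3.89892340e+01,
       -6.13058964e-02,  3.95702664e-02,  1.14020575e-04]), 'ee_pos': array([0.27215027, 0.56222124, 0.23578345]), 'ee_rot': array([-1.30045959e-04,  2.23515952e-01,  9.74700021e-01, -6.86391824e-04]), 'force': array([ 0.48519482, -0.38371793, -0.81897578]), 'moment': array([0.00928006, 0.04999148, 0.02293519]), 'gripper_force': 0.0, 'gripper_width': 0.08708892899096306} 0.014
scene {'camera_matrix': array([[455.16305731,   0.        , 323.33531859],
       [  0.        , 455.16305731, 242.68381343],
       [  0.        ,   0.        ,   1.        ]]), 'eye': array([ 0.85911416, -0.45662765,  0.75416957]), 'rotation': array([0.89386825, 0.32358898, 0.10085643, 0.29345818])}
top {'camera_matrix': array([[482.3317042 ,   0.        , 314.11200826],
       [  0.        , 482.3317042 , 236.27911898],
       [  0.        ,   0.        ,   1.        ]]), 'eye': array([0.43180282, 0.01284378, 1.18591897]), 'rotation': array([-0.6962368 , -0.03812225,  0.04641866,  0.71529457])}
wrist {'camera_matrix': array([[404.42080599,   0.        , 319.59629899],
       [  0.        , 404.42080599, 241.07886967],
       [  0.        ,   0.        ,   1.        ]]), 'hand_eye': array([[-1.67843127e-03,  9.58605631e-01,  2.84732203e-01,
         7.90395362e-02],
       [ 9.99998591e-01,  1.61418779e-03,  4.60290061e-04,
         5.02695269e-04],
       [-1.83746002e-05,  2.84732574e-01, -9.58606990e-01,
        -1.47940018e-01],
       [ 0.00000000e+00,  0.00000000e+00,  0.00000000e+00,
         1.00000000e+00]])}
```

View pics/scene0.png

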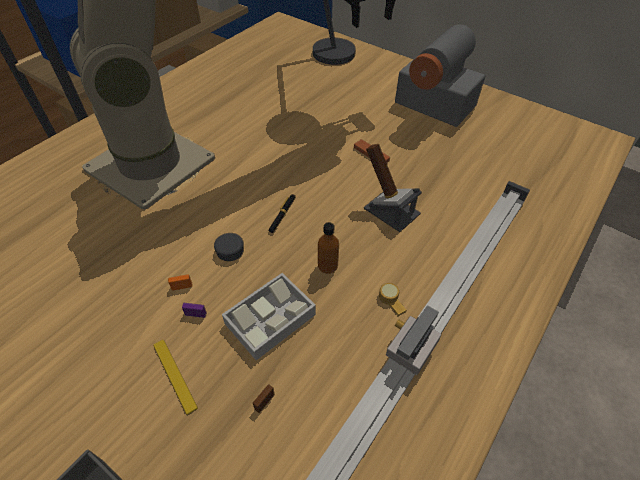

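View pics/top0.png

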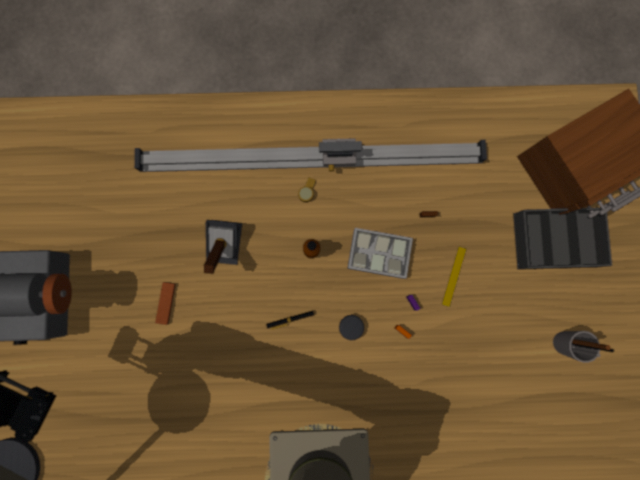

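```bash
cat > h.py <<'E'
import numpy as np, cv2
from scipy.spatial.transform import Rotation as R
from cell import arm, viewer
def pose(s): q=s['ee_rot']; return R.from_quat([q[1],q[2],q[3],q[0]]).as_matrix(), s['ee_pos']
def cam(n,s=None):
    m=viewer.camera_model(n)
    if n=='wrist':
        Rt,p=pose(s); H=m['hand_eye']; return m['camera_matrix'],Rt@H[:3,:3],Rt@H[:3,3]+p
    q=m['rotation']; return m['camera_matrix'],R.from_quat([q[1],q[2],q[3],q[0]]).as_matrix(),m['eye']
def ray(c,uv):
    K,Rc,e=c; d=np.linalg.inv(K)@[uv[0],uv[1],1]; return Rc@(d*[1,-1,-1])
def plane(c,uv,z):
    d=ray(c,uv); return c[2]+d*(z-c[2][2])/d[2]
def proj(c,p):
    K,Rc,e=c; v=Rc.T@(np.asarray(p)-e)*[1,-1,-1]; v=K@v; return v[:2]/v[2]
def two(c1,u1,c2,u2):
    a,b=ray(c1,u1),ray(c2,u2); t=np.linalg.lstsq(np.c_[a,-b],c2[2]-c1[2],rcond=None)[0]
    p,q=c1[2]+a*t[0],c2[2]+b*t[1]; return (p+q)/2,np.linalg.norm(p-q)
E
python3 - <<'E'
import cv2,numpy as np
t=cv2.imread('pics/top0.png');s=cv2.imread('pics/scene0.png')
f=lambda im,x,y,w,h,k:cv2.resize(im[y:y+h,x:x+w],None,fx=k,fy=k,interpolation=cv2.INTER_CUBIC)
a=f(t,340,220,80,65,5);b=f(t,190,210,80,65,5);c=f(s,355,135,80,100,5)[:,:];d=f(s,215,270,110,90,4)[:340,:400]
L=np.vstack([a,b])[:600]; L=np.vstack([a[:300],b[:300]]); 
Rr=cv2.copyMakeBorder(c,0,100,0,0,cv2.BORDER_CONSTANT)[:600]
cv2.imwrite('pics/crop1.png',np.hstack([L,Rr]))
E
```

```text
(no output)
```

View pics/crop1.png

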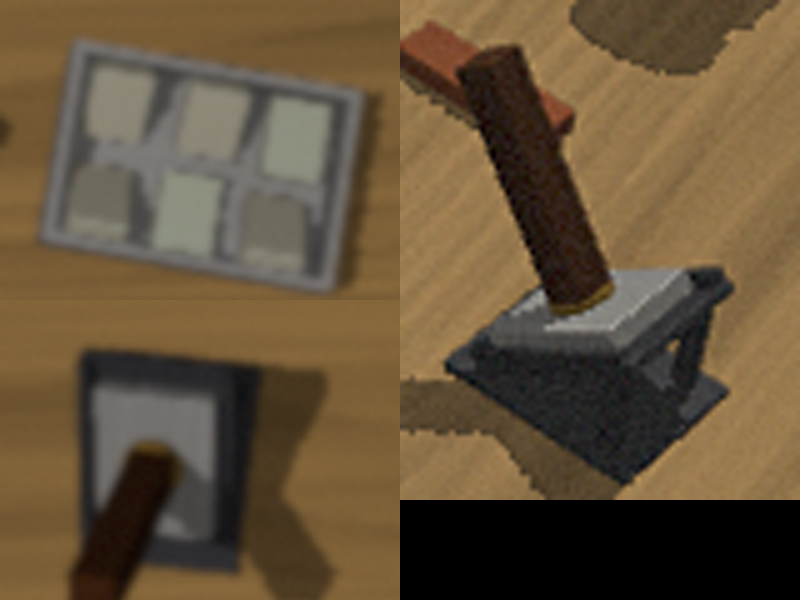

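```bash
python3 - <<'E'
from h import *
T,S=cam('top'),cam('scene'); np.set_printoptions(precision=4,suppress=True)
c=np.array([[75,40],[363,93],[333,290],[42,243]])/5+[340,220]
P=np.array([plane(T,u,.035) for u in c]); print(P,P.mean(0),[np.linalg.norm(P[i]-P[i-1]) for i in range(4)])
d=(P[0]+P[3]-P[1]-P[2])[:2];e=(P[0]+P[1]-P[2]-P[3])[:2]; print('bin yaw',np.degrees(np.arctan2(-d[0],d[1])),np.degrees(np.arctan2(e[1],e[0])))
print('ring',two(T,(221,239.4),S,(391.6,194.6)),'top',two(T,(210.5,268),S,(373.4,146)))
print('bottle top',plane(T,(312,248),.125),'rest corner',[plane(T,u,.003) for u in [(206.4,220),(242.4,223.4),(237.6,264.4)]])
E
```

```text
[[ 0.5875 -0.1017  0.035 ]
 [ 0.5581 -0.2394  0.035 ]
 [ 0.464  -0.2202  0.035 ]
 [ 0.4902 -0.0822  0.035 ]] [ 0.5249 -0.1609  0.035 ] [np.float64(0.09921992663348958), np.float64(0.14085371911104663), np.float64(0.09599931520127511), np.float64(0.1404103967870209)]
bin yaw -11.381684339527538 -11.43151159875829
ring (array([0.5641, 0.2158, 0.0552]), np.float64(0.004415901089013582)) top (array([0.4957, 0.2243, 0.1494]), np.float64(0.005003625662646537))
bottle top [0.5332 0.004  0.125 ] rest corner [array([0.6214, 0.2623, 0.003 ]), array([0.6106, 0.1735, 0.003 ]), array([0.5094, 0.1862, 0.003 ])]
```

Call:
{"fn": "send_rows", "kwargs": {"series": "-0.6 0 0 -0.8 100;-0.6 0 0 -0.8 100;-0.6 0 0 -0.8 100;-0.6 0 0 -0.74 100;-0.8 -0.95 0 0 100;-0.8 -0.95 0 0 100;-0.8 -0.95 0 0 100;-0.8 -0.95 0 0 100;-0.8 -0.95 0 0 100;-0.8 -0.95 0 0 100;-0.8 -0.95 0 0 100;-0.8 -0.95 0 0 100"}}

```text
time_s: 1.1
ee_pos: [0.5036, 0.2882, 0.2364]
ee_rot: [-0.0, 0.061, 0.998, -0.0]
force: [0.9, 0.5, -0.3]
gripper_width: 0.0874
gripper_force: 0.0
```

```bash
cat > go.py <<'E'
import sys; from h import *
# go.py x y z yawdeg(tool y yaw-90): units to go
np.set_printoptions(precision=3,suppress=True)
s=arm.read_state(); Rt,p=pose(s); t=np.array([float(v) for v in sys.argv[1:4]])
print('t',s['time_s'],'p',p,'yaw',np.degrees(np.arctan2(-Rt[0,1],Rt[1,1])),'tilt',Rt[2],'F',s['force'],'w',s['gripper_width'],'gf',s['gripper_force'])
print('units',Rt.T@(t-p)/.03)
E
python3 go.py .519 .222 .25; python3 -c "
from cell import arm;print(arm.read_state()['joints'])"
```

```text
t 1.1 p [0.504 0.288 0.236] yaw -6.987070024231985 tilt [ 0. -0. -1.] F [ 0.85   0.531 -0.316] w 0.08741502378109275 gf 0.0
units [-0.777 -2.129 -0.455]
[-0.66848847  0.23120385  0.08263319  1.59007211 -0.01965124  1.32145562
  0.8656606 ]
```

Call:
{"fn": "send_rows", "kwargs": {"series": "-0.4 -0.9 0 0 100;-0.2 -0.8 0 0 100;0 0 0 0 100;0 0 0 0 100"}}

```text
time_s: 1.43
ee_pos: [0.5151, 0.2357, 0.2364]
ee_rot: [-0.0, 0.062, 0.998, -0.0]
force: [0.1, 0.7, 0.3]
gripper_width: 0.0873
gripper_force: 0.0
```

```bash
python3 go.py .519 .222 .236; python3 - <<'E'
from h import *
cv2.imwrite('pics/w1.png',viewer.camera('wrist')[:,:,::-1])
E
```

```text
t 1.4333 p [0.515 0.236 0.236] yaw -7.158544789754253 tilt [ 0. -0. -1.] F [0.051 0.671 0.281] w 0.08725549206161222 gf 0.0
units [-0.187 -0.437  0.015]
```

View pics/w1.png

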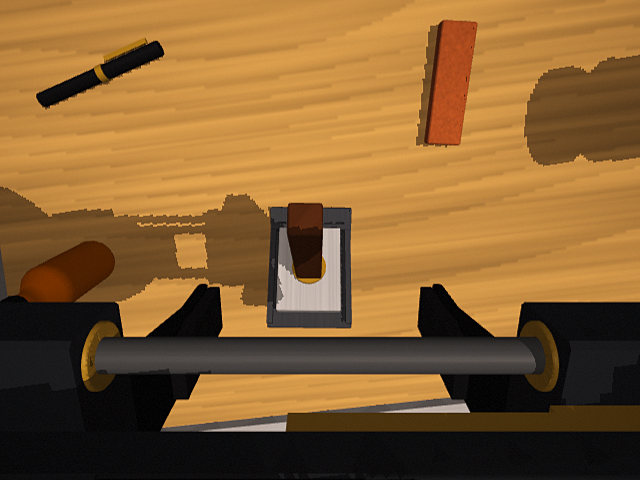

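```bash
python3 - <<'E'
from h import *
np.set_printoptions(precision=4,suppress=True)
C=cam('wrist',arm.read_state())
print('top face',[plane(C,u,z) for u,z in [((288,204),.1382),((322,204),.1382),((288,237),.1508),((322,237),.1508)]])
im=cv2.imread('pics/w1.png'); hsv=cv2.cvtColor(im,cv2.COLOR_BGR2HSV)
m=((hsv[...,1]<60)&(hsv[...,2]>90)).astype('uint8'); m[:200]=0;m[330:]=0;m[:,:262]=0;m[:,360:]=0
c=max(cv2.findContours(m,0,2)[0],key=cv2.contourArea); print(cv2.boundingRect(c))
b=cv2.boxPoints(cv2.minAreaRect(c)); print(b)
for u in b: print(u,plane(C,u,.038+.038*.574+.0098),plane(C,u,.038-.038*.574+.0098))
print('lips/plate',[plane(C,u,.064) for u in [(267,327),(351,327)]])
E
```

```text
top face [array([0.4827, 0.2223, 0.1382]), array([0.4853, 0.2431, 0.1382]), array([0.5002, 0.2206, 0.1508]), array([0.5028, 0.2409, 0.1508])]
(276, 228, 65, 84)
[[276. 311.]
 [276. 228.]
 [340. 228.]
 [340. 311.]]
[276. 311.] [0.5863 0.1915 0.0696] [0.6071 0.1837 0.026 ]
[276. 228.] [0.5138 0.2028 0.0696] [0.5245 0.1966 0.026 ]
[340. 228.] [0.5202 0.2539 0.0696] [0.5318 0.2547 0.026 ]
[340. 311.] [0.5931 0.2458 0.0696] [0.6148 0.2456 0.026 ]
lips/plate [array([0.6033, 0.1802, 0.064 ]), array([0.6125, 0.2537, 0.064 ])]
```

```bash
python3 go.py .5176 .2278 .1026
```

```text
t 1.4833 p [0.514 0.237 0.236] yaw -7.011393357934009 tilt [ 0.  0. -1.] F [ 0.221  1.329 -0.532] w 0.08725539627036036 gf 0.0
units [-0.144 -0.305  4.458]
```

Call:
{"fn": "send_rows", "kwargs": {"series": "-0.14 -0.3 0.6 0 100;0 0 1 0 100;0 0 1 0 100;0 0 1 0 100;0 0 0.86 0 100;0 0 0 0 100;0 0 0 0 100"}}

```text
time_s: 2.07
ee_pos: [0.5166, 0.2288, 0.1021]
ee_rot: [-0.001, 0.06, 0.998, -0.001]
force: [0.7, -0.1, 1.2]
gripper_width: 0.087
gripper_force: 0.0
```

```bash
python3 go.py .5176 .2278 .1026
```

```text
t 2.0667 p [0.517 0.229 0.102] yaw -6.874477157134177 tilt [ 0.002 -0.001 -1.   ] F [ 0.73  -0.103  1.228] w 0.08703417803069045 gf 0.0
units [-0.036 -0.029 -0.018]
```

Call:
{"fn": "send_rows", "kwargs": {"series": "0 0 0 0 0;0 0 0 0 0;0 0 0 0 0;0 0 0 0 0;0 0 0 0 0;0 0 0 0 0;0 0 0 0 0;0 0 0 0 0"}}

```text
time_s: 2.73
ee_pos: [0.5178, 0.2278, 0.1028]
ee_rot: [0.0, 0.061, 0.998, 0.0]
force: [0.2, -0.1, 0.8]
gripper_width: 0.0415
gripper_force: 0.0
```

Call:
{"fn": "send_rows", "kwargs": {"series": "0 0 0 0 0;0 0 0 0 0;0 0 0 0 0;0 0 0 0 0;0 0 0 0 0;0 0 0 0 0;0 0 -0.3 0 0;0 0 -0.6 0 0;0 0 -0.6 0 0;0 0 -0.5 0 0;0 0 0 0 0;0 0 0 0 0"}}

```text
time_s: 3.73
ee_pos: [0.5181, 0.2281, 0.1636]
ee_rot: [0.001, 0.061, 0.998, 0.001]
force: [-0.4, 0.1, -3.4]
gripper_width: 0.0216
gripper_force: 30.0
```

```bash
python3 go.py .5176 .2278 .1026;python3 - <<'E'
from h import *
f=lambda im,x,y,w,h,k:cv2.resize(im[y:y+h,x:x+w],None,fx=k,fy=k,interpolation=cv2.INTER_CUBIC)
s=viewer.camera('scene')[:,:,::-1];w=viewer.camera('wrist')[:,:,::-1]
cv2.imwrite('pics/l1_s.png',s);cv2.imwrite('pics/l1_w.png',w)
cv2.imwrite('pics/l1.png',np.hstack([f(s,310,60,160,200,3)[:480,:400],f(w,200,170,240,180,1.6666)[:300].repeat(1,0) if 0 else cv2.copyMakeBorder(f(w,200,150,200,240,2),0,0,0,0,0)]))
E
```

```text
t 3.7333 p [0.518 0.228 0.164] yaw -6.981874066828589 tilt [-0.001  0.001 -1.   ] F [-0.384  0.081 -3.35 ] w 0.021634424242706035 gf 29.956905925646424
units [ 0.019 -0.014  2.032]
```

View pics/l1.png

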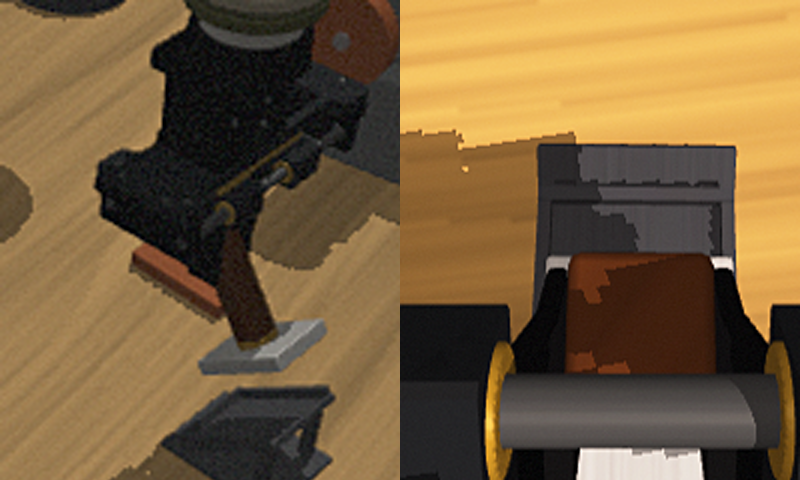

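```bash
cat >> h.py <<'E'
def tamper_pts(P,th,yaw,h=.085):
    # P grasp point, th lean(deg), yaw of tamper-x projected (deg)
    a,t=np.radians(yaw),np.radians(th); ex=np.array([np.cos(a),np.sin(a),0]); ey=np.array([-np.sin(a),np.cos(a),0]); ez=np.array([0,0,1.])
    z=-ex*np.sin(t)+ez*np.cos(t); x=ex*np.cos(t)+ez*np.sin(t); o=P-h*z
    return dict(base=o+.012*z,HL=o+.038*x+.028*ey,HR=o+.038*x-.028*ey,LL=o-.038*x+.028*ey,LR=o-.038*x-.028*ey)
E
python3 - <<'E'
from h import *
S=cam('scene'); 
for th in(15,20,25,30,35):
    print(th,{k:np.round((proj(S,v)-[310,60])*3) for k,v in tamper_pts(np.array([.5181,.2281,.1686]),th,-7).items()})
E
```

```text
15 {'base': array([230., 337.]), 'HL': array([298., 345.]), 'HR': array([250., 385.]), 'LL': array([214., 319.]), 'LR': array([166., 356.])}
20 {'base': array([237., 338.]), 'HL': array([306., 344.]), 'HR': array([258., 383.]), 'LL': array([222., 325.]), 'LR': array([175., 362.])}
25 {'base': array([244., 340.]), 'HL': array([314., 341.]), 'HR': array([265., 381.]), 'LL': array([231., 330.]), 'LR': array([183., 368.])}
30 {'base': array([251., 340.]), 'HL': array([321., 337.]), 'HR': array([273., 377.]), 'LL': array([240., 335.]), 'LR': array([192., 373.])}
35 {'base': array([257., 340.]), 'HL': array([328., 333.]), 'HR': array([279., 373.]), 'LL': array([249., 339.]), 'LR': array([201., 377.])}
```

Call:
{"fn": "send_rows", "kwargs": {"series": "-0.74 0 0 0 0;-0.74 0 0 0 0;-0.74 0 0 0 0;0 0 0.2 0 0;0 0 0.2 0 0;0 0 0.1 0 0;-0.13 0 -0.02 0 0;-0.13 0 -0.03 0 0;-0.13 0 -0.02 0 0;-0.13 0 -0.03 0 0;0 0 0 0 0"}}

```text
time_s: 4.75
ee_pos: [0.5974, 0.218, 0.1499]
ee_rot: [-0.002, 0.061, 0.998, -0.0]
force: [-4.6, -1.3, 4.3]
gripper_width: 0.0217
gripper_force: 30.0
```

Call:
{"fn": "send_rows", "kwargs": {"series": "-0.13 0 0 0 0;-0.13 0 0 0 0;-0.13 0 0 0 0;-0.13 0 0 0 0;-0.13 0 0.02 0 0;-0.13 0 0.03 0 0;-0.13 0 0.02 0 0;-0.13 0 0.02 0 0;0 0 0 0 0"}}

```text
time_s: 5.5
ee_pos: [0.6289, 0.2144, 0.1474]
ee_rot: [-0.001, 0.061, 0.998, -0.0]
force: [-2.8, -1.9, 4.4]
gripper_width: 0.0216
gripper_force: 30.0
```

```bash
python3 go.py .62 .2278 .15;python3 - <<'E'
from h import *
f=lambda im,x,y,w,h,k:cv2.resize(im[y:y+h,x:x+w],None,fx=k,fy=k,interpolation=cv2.INTER_CUBIC)
s=viewer.camera('scene')[:,:,::-1]
cv2.imwrite('pics/l2.png',f(s,330,80,160,160,3))
S=cam('scene');st=arm.read_state();P=st['ee_pos']+[0,0,.005]
for th in(0,10,20,30):
    print(th,{k:np.round((proj(S,v)-[330,80])*3) for k,v in tamper_pts(P,th,-7).items()})
E
```

```text
t 5.5 p [0.629 0.214 0.147] yaw -6.947127493822955 tilt [ 0.003 -0.    -1.   ] F [-2.811 -1.875  4.361] w 0.021631132874852965 gf 30.000019466970116
units [ 0.349  0.408 -0.086]
0 {'base': array([271., 359.]), 'HL': array([336., 377.]), 'HR': array([290., 419.]), 'LL': array([248., 325.]), 'LR': array([201., 365.])}
10 {'base': array([287., 366.]), 'HL': array([356., 379.]), 'HR': array([310., 422.]), 'LL': array([264., 340.]), 'LR': array([218., 381.])}
20 {'base': array([302., 372.]), 'HL': array([375., 378.]), 'HR': array([328., 421.]), 'LL': array([282., 354.]), 'LR': array([235., 395.])}
30 {'base': array([318., 375.]), 'HL': array([392., 373.]), 'HR': array([346., 417.]), 'LL': array([300., 365.]), 'LR': array([254., 406.])}
```

View pics/l2.png

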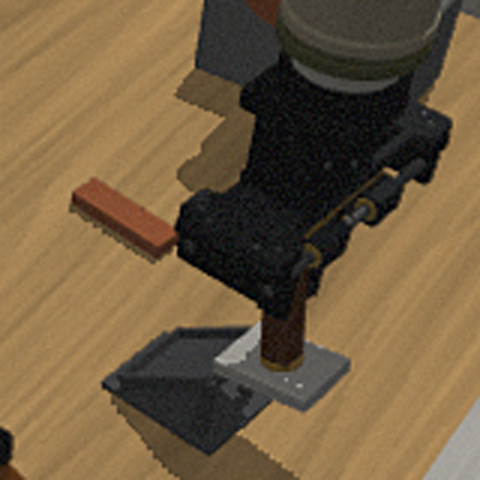

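Call:
{"fn": "send_rows", "kwargs": {"series": "0 0 -0.3 0 0;0 0 -0.4 0 0;0.1 -0.7 0 0 0;0.2 -0.95 0 0 0;0.24 -0.95 0 0 0;0 -0.95 0 0 0;0 0 0.6 0 0;0 0 0.8 0 0;0 0 0.8 0 0;0 0 0.3 0 0;0 0 0 0 0;0 0 0 0 0"}}

```text
time_s: 6.55
ee_pos: [0.6016, 0.1105, 0.095]
ee_rot: [0.0, 0.061, 0.998, 0.0]
force: [0.4, -0.6, -0.9]
gripper_width: 0.0223
gripper_force: 30.0
```

Call:
{"fn": "send_rows", "kwargs": {"series": "0 0 0.2 0 0;0 0 0.1 0 0;0 0 0.1 0 0;0 0 0.05 0 0;0 0 0.05 0 0;0 0 0 0 0"}}

```text
time_s: 7.05
ee_pos: [0.6032, 0.1102, 0.0815]
ee_rot: [0.002, 0.061, 0.998, 0.001]
force: [-0.4, -1.7, 10.7]
gripper_width: 0.0219
gripper_force: 30.0
```

Call:
{"fn": "send_rows", "kwargs": {"series": "0 0 0.04 0 0;0 0 0.04 0 0;0 0 0.04 0 0;0 0 0 0 0;0 0 0 0 0"}}

```text
time_s: 7.47
ee_pos: [0.6055, 0.1099, 0.08]
ee_rot: [0.005, 0.061, 0.998, 0.001]
force: [3.6, -1.7, 20.8]
gripper_width: 0.022
gripper_force: 30.0
```

Call:
{"fn": "send_rows", "kwargs": {"series": "0 0 -0.5 0 0;0 0 -0.9 0 0;0 0 -1 0 0;0 0 -1 0 0;0 0 -1 0 0;0 0 -0.8 0 0;0.15 -0.9 0 0 0;0.15 -1 0 0 0;0.2 -1 0 0 0;0.2 -1 0 0 0;0.2 -1 0 0 0;0.2 -1 0 0 0"}}

```text
time_s: 8.47
ee_pos: [0.5464, -0.0628, 0.2318]
ee_rot: [0.0, 0.061, 0.998, 0.0]
force: [1.0, -0.1, -1.3]
gripper_width: 0.0219
gripper_force: 30.0
```

Call:
{"fn": "send_rows", "kwargs": {"series": "0 -1 0 0.5 0;0 -1 0 1 0;0 -0.7 0 1 0;0 0 0 1 0;0 0 0 1 0;0 0 0 1 0;0 0 0 1 0;0 0 0 1 0;0 0 0 1 0;0 0 0 1 0;0 0 0 1 0;0 0 0 1 0"}}

```text
time_s: 9.47
ee_pos: [0.5324, -0.141, 0.2317]
ee_rot: [0.0, 0.618, 0.786, 0.0]
force: [0.3, 0.5, -1.5]
gripper_width: 0.0218
gripper_force: 30.0
```

Call:
{"fn": "send_rows", "kwargs": {"series": "0 0 0 1 0;0 0 0 1 0;0 0 0 1 0;0 0 0 1 0;0 0 0 0.23 0;0 0 0 0 0;0 0 0 0 0"}}

```text
time_s: 10.05
ee_pos: [0.5324, -0.1409, 0.2316]
ee_rot: [0.0, 0.773, 0.635, 0.0]
force: [-0.6, 0.2, -1.4]
gripper_width: 0.0219
gripper_force: 30.0
```

```bash
python3 go.py .5412 -.1418 .16;python3 - <<'E'
from h import *
f=lambda im,x,y,w,h,k:cv2.resize(im[y:y+h,x:x+w],None,fx=k,fy=k,interpolation=cv2.INTER_CUBIC)
st=arm.read_state();W=cam('wrist',st);P=st['ee_pos']+[0,0,.005]
s=viewer.camera('scene')[:,:,::-1];w=viewer.camera('wrist')[:,:,::-1]
cv2.imwrite('pics/l3_w.png',w);cv2.imwrite('pics/l3_s.png',s)
cv2.imwrite('pics/l3.png',np.hstack([f(s,190,190,130,160,3)[:480],f(w,120,100,400,380,1)[:380].repeat(1,0) if 0 else f(w,100,60,410,420,480/420)[:480,:410]]))
S=cam('scene')
for th in(-4,0,4):
    print(th,{k:np.round((proj(S,v)-[190,190])*3) for k,v in tamper_pts(P,th,-101.4).items()})
E
```

```text
t 10.05 p [ 0.532 -0.141  0.232] yaw -101.17978641836329 tilt [ 0.  0. -1.] F [-0.622  0.177 -1.373] w 0.021885380471414015 gf 29.997598179616034
units [0.028 0.292 2.385]
-4 {'base': array([254., 211.]), 'HL': array([234., 296.]), 'HR': array([171., 233.]), 'LL': array([342., 214.]), 'LR': array([278., 156.])}
0 {'base': array([246., 216.]), 'HL': array([224., 300.]), 'HR': array([161., 236.]), 'LL': array([334., 222.]), 'LR': array([270., 164.])}
4 {'base': array([239., 221.]), 'HL': array([215., 303.]), 'HR': array([152., 239.]), 'LL': array([326., 231.]), 'LR': array([262., 172.])}
```

View pics/l3.png

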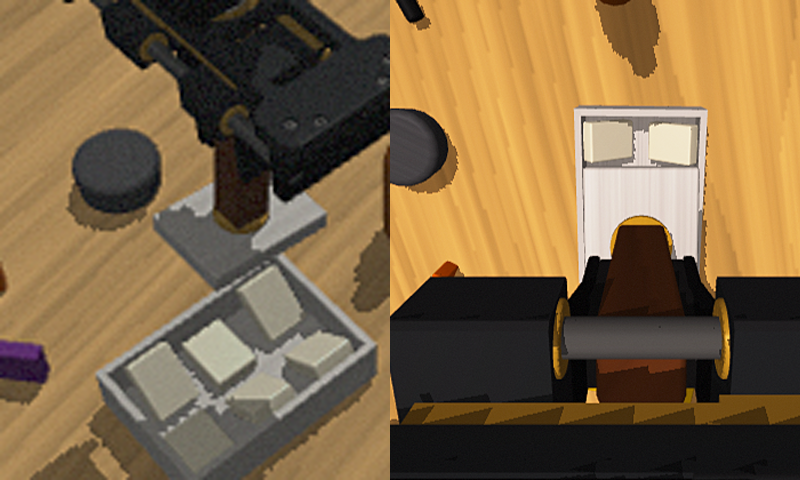

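```bash
python3 - <<'E'
from h import *
W=cam('wrist',arm.read_state())
a,b=[plane(W,u,.035) for u in((261.9,153.6),(377.3,153.6))]; m=(a+b)/2; print(a,b,np.linalg.norm(a-b),'yaw',np.degrees(np.arctan2(*(b-a)[[1,0]])))
e=(b-a)[:2]/np.linalg.norm(b-a); print('centre',m[:2]-.07*np.array([-e[1],e[0]]))
E
```

```text
[ 0.49468047 -0.07956054  0.035     ] [ 0.58914614 -0.09848005  0.035     ] 0.09634163087132776 yaw -11.32531051588993
centre [ 0.52816676 -0.15765725]
```

Call:
{"fn": "send_rows", "kwargs": {"series": "0.1 0.34 0.6 0 0;0 0 0.9 0 0;0 0 0.9 0 0;0 0 0.7 0 0;0 0 0.3 0 0;0 0 0 0 0;0 0 0 0 0"}}

```text
time_s: 10.73
ee_pos: [0.5433, -0.1402, 0.1301]
ee_rot: [0.0, 0.773, 0.634, 0.0]
force: [0.2, 0.1, -1.0]
gripper_width: 0.0219
gripper_force: 30.0
```

```bash
python3 go.py .5427 -.1401 .097; python3 -c "
from h import *
cv2.imwrite('pics/l4.png',cv2.resize(viewer.camera('wrist')[120:420,180:480,::-1],None,fx=2,fy=2))"
```

```text
t 10.7333 p [ 0.543 -0.14   0.13 ] yaw -101.33693672251707 tilt [-0.  0. -1.] F [ 0.158  0.06  -1.048] w 0.021888744479986427 gf 29.997468141373247
units [-0.001 -0.019  1.103]
```

View pics/l4.png

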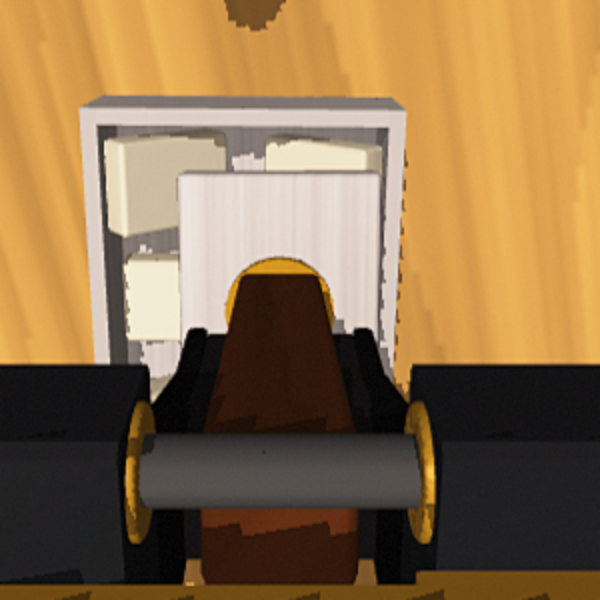

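```bash
python3 - <<'E'
from h import *
W=cam('wrist',arm.read_state())
e=np.array([.9806,-.1962]); n=np.array([.1962,.9806])
f=lambda x,y,z:(plane(W,(x/2+180,y/2+120),z)[:2])
g=lambda p:np.round(np.array([p@e,p@n])*1000,1)
for nm,x,y,z in(('footL',179,172,.062),('footR',379,172,.062),('rim OL',80,108,.035),('rim OR',406,108,.035),('inR',386,127,.035),('inL',99,127,.035)): print(nm,g(f(x,y,z)))
print('tcp',g(arm.read_state()['ee_pos'][:2]),'binc',g(np.array([.5265,-.1593])))
E
```

```text
footL [532.9   3.8]
footR [587.5   3.7]
rim OL [500.6  17.8]
rim OR [598.3  17.6]
inR [592.5  11.9]
inL [505.9  12.1]
tcp [560.7 -30.8] binc [547.5 -52.9]
```

Call:
{"fn": "send_rows", "kwargs": {"series": "0.07 0.03 0.1 0 0;0 0 0.1 0 0;0 0 0.1 0 0;0 0 0.1 0 0;0 0 0.1 0 0;0 0 0.1 0 0;0 0 0 0 0"}}

```text
time_s: 11.37
ee_pos: [0.5439, -0.1381, 0.1107]
ee_rot: [-0.0, 0.774, 0.634, -0.0]
force: [0.7, 0.3, -1.9]
gripper_width: 0.0216
gripper_force: 30.0
```

Call:
{"fn": "send_rows", "kwargs": {"series": "0 0 0.1 0 0;0 0 0.1 0 0;0 0 0.1 0 0;0 0 0.1 0 0;0 0 0.1 0 0;0 0 0 0 0;0 0 0 0 0"}}

```text
time_s: 11.95
ee_pos: [0.5473, -0.1385, 0.098]
ee_rot: [0.002, 0.774, 0.633, 0.002]
force: [7.7, -1.1, 3.2]
gripper_width: 0.0219
gripper_force: 30.0
```

Call:
{"fn": "send_rows", "kwargs": {"series": "0 0 -0.3 0 0;0 0 -0.6 0 0;0 0 -0.5 0 0;0 -0.4 0 0 0;0 -0.5 0 0 0;0 0 0 0 0;0 0 0 0 0;0 0 0 0 0"}}

```text
time_s: 12.62
ee_pos: [0.5181, -0.1328, 0.1385]
ee_rot: [0.0, 0.774, 0.634, 0.0]
force: [0.7, 0.0, -1.5]
gripper_width: 0.0217
gripper_force: 30.0
```

```bash
python3 - <<'E'
from h import *
st=arm.read_state();W=cam('wrist',st)
e=np.array([.9806,-.1962]); n=np.array([.1962,.9806])
print('tcp u,v',st['ee_pos'][:2]@e,st['ee_pos'][:2]@n,st['ee_pos'],'target u',.5493-.012,'v',-.0523+.0225)
f=lambda im,x,y,w,h,k:cv2.resize(im[y:y+h,x:x+w],None,fx=k,fy=k,interpolation=cv2.INTER_CUBIC)
w=viewer.camera('wrist')[:,:,::-1];s=viewer.camera('scene')[:,:,::-1]
cv2.imwrite('pics/l5.png',np.hstack([f(w,180,130,200,240,2),f(s,190,240,133,160,3)[:480]]))
E
```

```text
tcp u,v 0.5340914690983353 -0.02852991947130902 [ 0.51809584 -0.13275579  0.13852374] target u 0.5373 v -0.0298
```

View pics/l5.png

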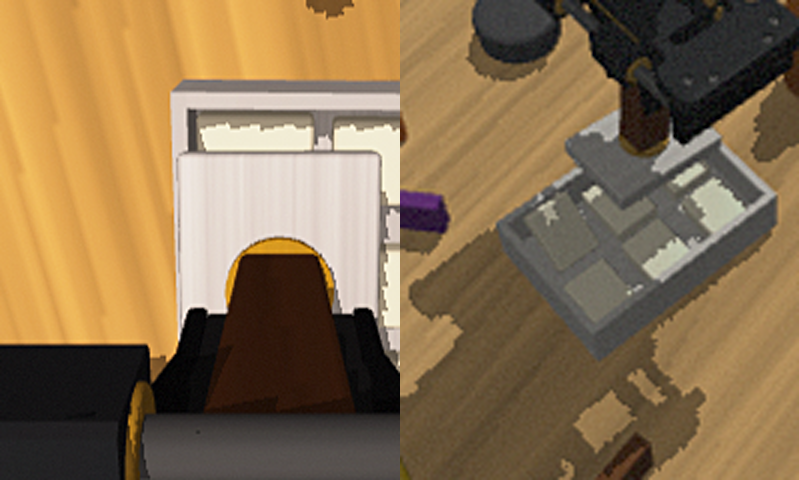

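Call:
{"fn": "send_rows", "kwargs": {"series": "-0.04 0.1 0.2 0 0;0 0 0.2 0 0;0 0 0.15 0 0;0 0 0.15 0 0;0 0 0.15 0 0;0 0 0.15 0 0;0 0 0.15 0 0;0 0 0.13 0 0;0 0 0.1 0 0;0 0 0 0 0;0 0 0 0 0"}}

```text
time_s: 13.63
ee_pos: [0.5206, -0.1346, 0.097]
ee_rot: [0.0, 0.774, 0.634, 0.0]
force: [0.3, -1.2, -0.8]
gripper_width: 0.0219
gripper_force: 30.0
```

Call:
{"fn": "send_rows", "kwargs": {"series": "0 0 0.05 0 0;0 0 0.05 0 0;0 0 0 0 0;0 0 0 0 0"}}

```text
time_s: 13.97
ee_pos: [0.5211, -0.1357, 0.0959]
ee_rot: [0.001, 0.774, 0.633, 0.001]
force: [-6.5, -2.5, 17.2]
gripper_width: 0.022
gripper_force: 30.0
```

Call:
{"fn": "send_rows", "kwargs": {"series": "0 0 -0.5 0 0;0 0 -0.6 0 0;0 0 -0.4 0 0;-0.7 0 0 0 0;-0.75 0 0 0 0;0 0 0 0 0;0 0 0.1 0 0;0 0 0.1 0 0;0 0 0.15 0 0;0 0 0.15 0 0;0 0 0.15 0 0;0 0 0.15 0 0"}}

```text
time_s: 14.97
ee_pos: [0.5119, -0.1767, 0.1143]
ee_rot: [-0.0, 0.773, 0.634, -0.0]
force: [1.1, -1.1, -2.0]
gripper_width: 0.0215
gripper_force: 30.0
```

Call:
{"fn": "send_rows", "kwargs": {"series": "0 0 0.15 0 0;0 0 0.15 0 0;0 0 0.15 0 0;0 0 0.15 0 0;0 0 0.1 0 0;0 0 0 0 0;0 0 0 0 0"}}

```text
time_s: 15.55
ee_pos: [0.5122, -0.1782, 0.0948]
ee_rot: [0.001, 0.774, 0.633, 0.0]
force: [-3.6, -1.6, 8.9]
gripper_width: 0.0217
gripper_force: 30.0
```

Call:
{"fn": "send_rows", "kwargs": {"series": "0 0 -0.5 0 0;0 0 -1 0 0;0 0 -1 0 0;0 0 -1 0 0;0 0 -1 0 0;0 0 -0.5 -0.73 0;0 0 0 -1 0;0 0 0 -1 0;0 0 0 -1 0;0 0 0 -1 0;0 0 0 -1 0;0 0 0 -1 0"}}

```text
time_s: 16.55
ee_pos: [0.5119, -0.1772, 0.2438]
ee_rot: [-0.0, 0.505, 0.863, 0.0]
force: [-0.1, 0.5, -1.5]
gripper_width: 0.0219
gripper_force: 29.9
```

Call:
{"fn": "send_rows", "kwargs": {"series": "0 0 0 -1 0;0 0 0 -1 0;0 0 0 -1 0;0 0 0 -1 0;0 0 0 -1 0;0 0 0 -1 0;0 0 0 -1 0;0 0 0 -1 0;0 0 0 -1 0;0 0.5 0 0 0;0 1 0 0 0;0 1 0 0 0"}}

```text
time_s: 17.55
ee_pos: [0.5209, -0.103, 0.2438]
ee_rot: [0.0, 0.062, 0.998, -0.0]
force: [1.7, 1.0, -1.6]
gripper_width: 0.0218
gripper_force: 29.9
```

Call:
{"fn": "send_rows", "kwargs": {"series": "0 1 0 0 0;0 1 0 0 0;0 1 0 0 0;0 1 0 0 0;0 1 0 0 0;0 1 0 0 0;-0.2 1 0 0 0;-0.2 1 0 0 0;-0.1 1 0 0 0;0 0.8 0 0 0;0 0 0 0 0;0 0 0 0 0"}}

```text
time_s: 18.55
ee_pos: [0.5714, 0.1888, 0.2432]
ee_rot: [-0.001, 0.06, 0.998, -0.0]
force: [-0.8, -0.8, -1.2]
gripper_width: 0.0218
gripper_force: 29.9
```

```bash
python3 go.py .5759 .2206 .162; python3 - <<'E'
from h import *
f=lambda im,x,y,w,h,k:cv2.resize(im[y:y+h,x:x+w],None,fx=k,fy=k,interpolation=cv2.INTER_CUBIC)
s=viewer.camera('scene')[:,:,::-1];t=viewer.camera('top')[:,:,::-1]
cv2.imwrite('pics/l6.png',np.hstack([f(s,215,265,110,100,4)[:390],cv2.resize(t[225:283,345:417],(360,390),interpolation=cv2.INTER_CUBIC)]))
cv2.imwrite('pics/l6_s.png',s);cv2.imwrite('pics/l6_t.png',t)
E
```

```text
t 18.55 p [0.571 0.189 0.243] yaw -6.828613627755425 tilt [ 0.001 -0.    -1.   ] F [-0.828 -0.76  -1.216] w 0.021790058898715544 gf 29.936383792664856
units [-0.026  1.071  2.708]
```

View pics/l6.png

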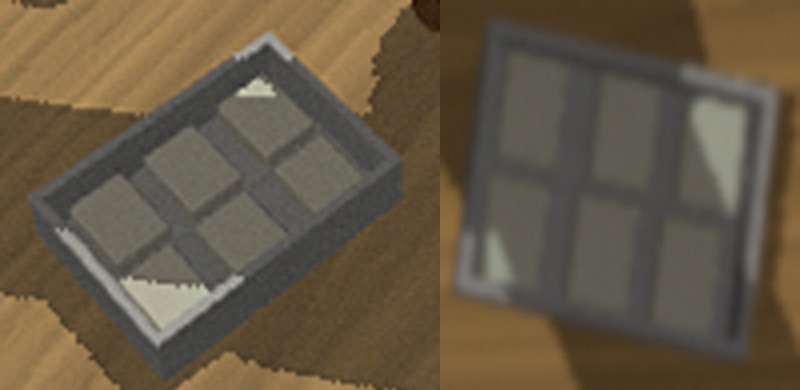

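Call:
{"fn": "send_rows", "kwargs": {"series": "0 0.6 0 0 0;0 0.4 0.4 0 0;0 0 0.8 0 0;0 0 0.8 0 0;0 0 0.5 0 0;0 0 0 0 0;0 0 0 0 0;0 0 0 0 0"}}

```text
time_s: 19.32
ee_pos: [0.5759, 0.2169, 0.17]
ee_rot: [0.001, 0.061, 0.998, 0.0]
force: [0.0, 0.6, -0.8]
gripper_width: 0.0219
gripper_force: 29.9
```

```bash
python3 go.py .5759 .2206 .147
```

```text
t 19.3167 p [0.576 0.217 0.17 ] yaw -7.013101058717392 tilt [-0.001  0.001 -1.   ] F [ 0.034  0.582 -0.837] w 0.021916101998751478 gf 29.936570171266794
units [0.016 0.121 0.768]
```

Call:
{"fn": "send_rows", "kwargs": {"series": "0 0.12 0.3 0 0;0 0 0.3 0 0;0 0 0.17 0 0;0 0 0.03 0 0;0 0 0 0 0;0.1 0 0.07 0 0;0.11 0 0.05 0 0;0.12 0 0.05 0 0;0.12 0 0.05 0 0;0.12 0 0.05 0 0;0 0 0 0 0"}}

```text
time_s: 20.23
ee_pos: [0.5579, 0.223, 0.1367]
ee_rot: [-0.0, 0.061, 0.998, 0.0]
force: [0.2, 0.3, -1.5]
gripper_width: 0.0217
gripper_force: 29.9
```

```bash
python3 - <<'E'
from h import *
S=cam('scene');st=arm.read_state();P=st['ee_pos']+[0,0,.005]
im=viewer.camera('scene')[:,:,::-1].copy();cv2.imwrite('pics/l7.png',im)
hsv=cv2.cvtColor(im,cv2.COLOR_BGR2HSV)
for v in(85,100,120,150):
    m=((hsv[...,1]<70)&(hsv[...,2]>v)).astype('uint8'); k=np.zeros_like(m);k[150:250,360:460]=1;m*=k
    c=max(cv2.findContours(m,0,2)[0],key=cv2.contourArea); print(v,cv2.contourArea(c),cv2.approxPolyDP(cv2.convexHull(c),2,True)[:,0].tolist())
for th in(-5,0,5,10,15,20):
    t=np.radians(th);d=tamper_pts(P,th,-7); up=d['base']-(d['HL']+d['LR'])/2
    print(th,{k:np.round(proj(S,v),1).tolist() for k,v in d.items()},'top',[np.round(proj(S,d[k]+up)).tolist() for k in('HL','HR','LL','LR')])
E
```

```text
85 351.0 [[372, 185], [387, 173], [414, 186], [399, 199]]
100 90.5 [[387, 173], [383, 186], [373, 185]]
120 86.0 [[387, 173], [383, 185], [373, 184]]
150 60.0 [[386, 173], [386, 182], [383, 185], [373, 184]]
-5 {'base': [390.3, 185.5], 'HL': [410.5, 192.2], 'HR': [395.0, 205.4], 'LL': [383.9, 173.9], 'LR': [368.1, 186.3]} top [[412.0, 188.0], [396.0, 202.0], [385.0, 170.0], [369.0, 182.0]]
0 {'base': [392.6, 187.0], 'HL': [413.5, 192.9], 'HR': [398.0, 206.2], 'LL': [386.2, 176.6], 'LR': [370.5, 189.1]} top [[414.0, 189.0], [399.0, 202.0], [387.0, 173.0], [371.0, 185.0]]
5 {'base': [395.0, 188.3], 'HL': [416.5, 193.3], 'HR': [401.0, 206.7], 'LL': [388.7, 179.2], 'LR': [373.0, 191.7]} top [[417.0, 189.0], [401.0, 202.0], [389.0, 175.0], [373.0, 187.0]]
10 {'base': [397.4, 189.4], 'HL': [419.5, 193.4], 'HR': [403.9, 206.9], 'LL': [391.3, 181.6], 'LR': [375.7, 194.2]} top [[420.0, 189.0], [404.0, 202.0], [391.0, 177.0], [375.0, 190.0]]
15 {'base': [399.7, 190.3], 'HL': [422.3, 193.3], 'HR': [406.8, 206.8], 'LL': [394.0, 183.8], 'LR': [378.4, 196.4]} top [[422.0, 189.0], [406.0, 202.0], [394.0, 179.0], [378.0, 192.0]]
20 {'base': [402.1, 191.0], 'HL': [425.1, 192.8], 'HR': [409.5, 206.5], 'LL': [396.8, 185.8], 'LR': [381.3, 198.5]} top [[424.0, 188.0], [409.0, 202.0], [396.0, 181.0], [380.0, 194.0]]
```

Call:
{"fn": "send_rows", "kwargs": {"series": "0 0 -0.4 0 0;-0.3 0 0 0 0;-0.3 0 0 0 0;0 0 0 0 0;0 0 0.2 0 0;0 0 0.1 0 0;0 0 0.07 0 0;0 0 0.07 0 0;0 0 0 0 0"}}

```text
time_s: 21.03
ee_pos: [0.5765, 0.2204, 0.1379]
ee_rot: [0.0, 0.061, 0.998, 0.0]
force: [-9.3, -3.4, 20.4]
gripper_width: 0.0216
gripper_force: 30.0
```

Call:
{"fn": "send_rows", "kwargs": {"series": "0.1 0 0.02 0 0;0.1 0 0.02 0 0;0.1 0 0.03 0 0;0.1 0 0.04 0 0;0 0 0 0 0"}}

```text
time_s: 21.45
ee_pos: [0.5659, 0.2222, 0.1339]
ee_rot: [0.002, 0.061, 0.998, 0.001]
force: [1.0, -1.3, 7.0]
gripper_width: 0.0219
gripper_force: 30.0
```

```bash
cat > ck.py <<'E'
from h import *
from scipy.optimize import least_squares
S=cam('scene');st=arm.read_state();P=st['ee_pos']+[0,0,.005]
im=viewer.camera('scene')[:,:,::-1].copy()
hsv=cv2.cvtColor(im,cv2.COLOR_BGR2HSV)
m=((hsv[...,1]<70)&(hsv[...,2]>85)).astype('uint8'); k=np.zeros_like(m);k[140:250,360:470]=1;m*=k
c=max(cv2.findContours(m,0,2)[0],key=cv2.contourArea); print(cv2.contourArea(c),cv2.approxPolyDP(cv2.convexHull(c),2,True)[:,0].tolist())
for th in range(-15,41,5):
    d=tamper_pts(P,th,-7); up=d['base']-(d['HL']+d['LR'])/2
    print(th,'top',{k:np.round(proj(S,d[k]+up)).tolist() for k in('LR','LL','HL','HR')})
E
python3 ck.py; python3 go.py .5 .2 .1
```

```text
314.5 [[378, 189], [390, 179], [419, 188], [405, 201]]
-15 top {'LR': [368.0, 180.0], 'LL': [384.0, 167.0], 'HL': [409.0, 190.0], 'HR': [394.0, 203.0]}
-10 top {'LR': [370.0, 182.0], 'LL': [386.0, 170.0], 'HL': [412.0, 190.0], 'HR': [396.0, 204.0]}
-5 top {'LR': [372.0, 185.0], 'LL': [388.0, 173.0], 'HL': [415.0, 191.0], 'HR': [399.0, 204.0]}
0 top {'LR': [374.0, 188.0], 'LL': [390.0, 175.0], 'HL': [417.0, 192.0], 'HR': [402.0, 205.0]}
5 top {'LR': [376.0, 190.0], 'LL': [392.0, 178.0], 'HL': [420.0, 192.0], 'HR': [404.0, 205.0]}
10 top {'LR': [378.0, 192.0], 'LL': [394.0, 180.0], 'HL': [423.0, 192.0], 'HR': [407.0, 205.0]}
15 top {'LR': [381.0, 195.0], 'LL': [396.0, 182.0], 'HL': [425.0, 191.0], 'HR': [409.0, 205.0]}
20 top {'LR': [383.0, 197.0], 'LL': [399.0, 184.0], 'HL': [427.0, 191.0], 'HR': [412.0, 204.0]}
25 top {'LR': [386.0, 198.0], 'LL': [401.0, 186.0], 'HL': [430.0, 190.0], 'HR': [414.0, 204.0]}
30 top {'LR': [388.0, 200.0], 'LL': [404.0, 187.0], 'HL': [432.0, 189.0], 'HR': [416.0, 203.0]}
35 top {'LR': [391.0, 201.0], 'LL': [407.0, 188.0], 'HL': [434.0, 188.0], 'HR': [418.0, 201.0]}
40 top {'LR': [394.0, 203.0], 'LL': [409.0, 190.0], 'HL': [436.0, 186.0], 'HR': [420.0, 200.0]}
t 21.5 p [0.566 0.222 0.134] yaw -6.986662473049245 tilt [-0.003  0.002 -1.   ] F [ 0.612 -0.71   9.042] w 0.021918330185282622 gf 30.000063863117248
units [ 2.096 -1.002  1.122]
```

Call:
{"fn": "send_rows", "kwargs": {"series": "0.12 0 0.05 0 0;0.12 0 0.06 0 0;0.12 0 0.06 0 0;0.1 0 0.07 0 0;0.1 0 0.07 0 0;0.1 0 0.08 0 0;0.1 0 0.08 0 0;0 0 0 0 0"}}

```text
time_s: 22.17
ee_pos: [0.5418, 0.2255, 0.119]
ee_rot: [0.0, 0.06, 0.998, 0.001]
force: [-2.9, 0.6, 8.2]
gripper_width: 0.0218
gripper_force: 30.0
```

```bash
python3 ck.py; python3 go.py .5 .2 .1
```

```text
269.0 [[414, 188], [401, 203], [372, 193], [383, 183], [402, 184]]
-15 top {'LR': [359.0, 179.0], 'LL': [375.0, 167.0], 'HL': [400.0, 189.0], 'HR': [384.0, 202.0]}
-10 top {'LR': [361.0, 182.0], 'LL': [377.0, 170.0], 'HL': [402.0, 190.0], 'HR': [387.0, 203.0]}
-5 top {'LR': [363.0, 185.0], 'LL': [378.0, 173.0], 'HL': [405.0, 191.0], 'HR': [389.0, 204.0]}
0 top {'LR': [365.0, 187.0], 'LL': [380.0, 175.0], 'HL': [407.0, 191.0], 'HR': [392.0, 204.0]}
5 top {'LR': [367.0, 190.0], 'LL': [383.0, 177.0], 'HL': [410.0, 191.0], 'HR': [394.0, 204.0]}
10 top {'LR': [369.0, 192.0], 'LL': [385.0, 180.0], 'HL': [412.0, 191.0], 'HR': [397.0, 204.0]}
15 top {'LR': [371.0, 194.0], 'LL': [387.0, 182.0], 'HL': [415.0, 191.0], 'HR': [399.0, 204.0]}
20 top {'LR': [374.0, 196.0], 'LL': [389.0, 183.0], 'HL': [417.0, 190.0], 'HR': [401.0, 204.0]}
25 top {'LR': [376.0, 198.0], 'LL': [392.0, 185.0], 'HL': [419.0, 189.0], 'HR': [404.0, 203.0]}
30 top {'LR': [379.0, 199.0], 'LL': [394.0, 187.0], 'HL': [421.0, 188.0], 'HR': [406.0, 202.0]}
35 top {'LR': [381.0, 201.0], 'LL': [397.0, 188.0], 'HL': [423.0, 187.0], 'HR': [407.0, 201.0]}
40 top {'LR': [384.0, 202.0], 'LL': [400.0, 189.0], 'HL': [425.0, 185.0], 'HR': [409.0, 199.0]}
t 22.2167 p [0.542 0.226 0.119] yaw -6.941429704300782 tilt [-0.     0.001 -1.   ] F [-3.309  0.298  7.489] w 0.022016280064385753 gf 29.999799504876137
units [ 1.283 -1.013  0.634]
```

Call:
{"fn": "send_rows", "kwargs": {"series": "0.08 0 0.07 0 0;0.08 0 0.07 0 0;0.08 0 0.07 0 0;0.08 0 0.07 0 0;0.07 0 0.07 0 0;0 0 0 0 0"}}

```text
time_s: 22.72
ee_pos: [0.5305, 0.2269, 0.1086]
ee_rot: [0.001, 0.061, 0.998, 0.001]
force: [-2.8, 0.8, 7.5]
gripper_width: 0.0219
gripper_force: 30.0
```

```bash
python3 ck.py|sed -n '1p;6,12p'; python3 go.py .5 .2 .1
```

```text
281.0 [[411, 188], [411, 192], [398, 203], [372, 194], [382, 186], [399, 185]]
5 top {'LR': [363.0, 191.0], 'LL': [378.0, 178.0], 'HL': [405.0, 192.0], 'HR': [390.0, 205.0]}
10 top {'LR': [365.0, 193.0], 'LL': [380.0, 181.0], 'HL': [407.0, 192.0], 'HR': [392.0, 205.0]}
15 top {'LR': [367.0, 195.0], 'LL': [383.0, 183.0], 'HL': [410.0, 192.0], 'HR': [394.0, 205.0]}
20 top {'LR': [370.0, 197.0], 'LL': [385.0, 184.0], 'HL': [412.0, 191.0], 'HR': [396.0, 204.0]}
25 top {'LR': [372.0, 199.0], 'LL': [387.0, 186.0], 'HL': [414.0, 190.0], 'HR': [398.0, 204.0]}
30 top {'LR': [374.0, 200.0], 'LL': [390.0, 188.0], 'HL': [416.0, 189.0], 'HR': [400.0, 203.0]}
35 top {'LR': [377.0, 202.0], 'LL': [392.0, 189.0], 'HL': [418.0, 188.0], 'HR': [402.0, 201.0]}
t 22.7667 p [0.53  0.227 0.109] yaw -6.942384377938931 tilt [-0.001  0.001 -1.   ] F [-3.091  1.089  7.6  ] w 0.02191824714638777 gf 29.99885935569182
units [ 0.9   -1.012  0.285]
```

Call:
{"fn": "send_rows", "kwargs": {"series": "0.06 0 0.06 0 0;0.06 0 0.06 0 0;0.06 0 0.06 0 0;0 0 0 0 0"}}

```text
time_s: 23.1
ee_pos: [0.5252, 0.2275, 0.1031]
ee_rot: [0.001, 0.061, 0.998, 0.001]
force: [-2.2, 0.9, 7.2]
gripper_width: 0.0217
gripper_force: 30.0
```

```bash
cat > ck2.py <<'E'
from h import *
# handle lean from wrist: handle left/right edge width profile -> and ring position; save crop stats
st=arm.read_state();W=cam('wrist',st);im=viewer.camera('wrist');hsv=cv2.cvtColor(im,cv2.COLOR_RGB2HSV)
cv2.imwrite('pics/ck2.png',im[:,:,::-1])
for r in range(170,300,8):
    row=hsv[r,240:400]; br=(hsv[r,240:400,2]>90)&(hsv[r,240:400,1]<70)
    x=np.where(br)[0]+240; print(r,(x.min(),x.max(),len(x)) if len(x) else None,end=' ')
print()
for th in(20,25,30,35):
    for h in(.077,.083):
        d=tamper_pts(st['ee_pos']+[0,0,.005],th,-7,h); up=d['base']-(d['HL']+d['LR'])/2
        print(th,h,{k:np.round(proj(W,d[k]+up)).tolist() for k in('LR','LL','HL','HR')})
E
python3 ck2.py; python3 go.py .5 .2 .1
```

```text
170 None 178 None 186 None 194 None 202 None 210 None 218 None 226 None 234 None 242 None 250 None 258 (np.int64(271), np.int64(368), 98) 266 (np.int64(271), np.int64(368), 98) 274 (np.int64(271), np.int64(368), 98) 282 (np.int64(271), np.int64(368), 98) 290 (np.int64(270), np.int64(368), 3) 298 None 
20 0.077 {'LR': [268.0, 243.0], 'LL': [368.0, 242.0], 'HL': [370.0, 381.0], 'HR': [268.0, 381.0]}
20 0.083 {'LR': [270.0, 243.0], 'LL': [367.0, 243.0], 'HL': [368.0, 378.0], 'HR': [269.0, 378.0]}
25 0.077 {'LR': [269.0, 253.0], 'LL': [368.0, 253.0], 'HL': [370.0, 393.0], 'HR': [267.0, 393.0]}
25 0.083 {'LR': [270.0, 254.0], 'LL': [367.0, 254.0], 'HL': [369.0, 390.0], 'HR': [268.0, 391.0]}
30 0.077 {'LR': [270.0, 264.0], 'LL': [367.0, 264.0], 'HL': [372.0, 405.0], 'HR': [266.0, 405.0]}
30 0.083 {'LR': [271.0, 266.0], 'LL': [366.0, 265.0], 'HL': [370.0, 403.0], 'HR': [267.0, 404.0]}
35 0.077 {'LR': [270.0, 275.0], 'LL': [367.0, 275.0], 'HL': [373.0, 418.0], 'HR': [264.0, 418.0]}
35 0.083 {'LR': [271.0, 277.0], 'LL': [366.0, 277.0], 'HL': [371.0, 417.0], 'HR': [266.0, 417.0]}
t 23.15 p [0.525 0.228 0.103] yaw -6.9444495494954985 tilt [-0.001  0.001 -1.   ] F [-3.482  1.     7.257] w 0.02151391387137488 gf 29.99892179388553
units [ 0.721 -1.012  0.102]
```

Call:
{"fn": "send_rows", "kwargs": {"series": "0 0 -0.3 0 0;0 0 -0.6 0 0;-0.4 0 -0.3 0 0;-0.4 0 0 0 0;0 0 0 0 0;0 0 0 0 0"}}

```text
time_s: 23.65
ee_pos: [0.5487, 0.2235, 0.1381]
ee_rot: [-0.0, 0.061, 0.998, -0.0]
force: [-0.2, 0.7, -1.7]
gripper_width: 0.0221
gripper_force: 30.0
```

```bash
cat > ck3.py <<'E'
from h import *
# tamper in tool frame from the foot's L top edge seen by the wrist camera
from scipy.optimize import least_squares
st=arm.read_state();W=cam('wrist',st);im=viewer.camera('wrist');hsv=cv2.cvtColor(im,cv2.COLOR_RGB2HSV)
cv2.imwrite('pics/ck3.png',im[:,:,::-1])
v=hsv[...,2].astype(int); br=(v>90)&(hsv[...,1]<70)
cnt=br[:,262:380].sum(1); rows=np.where(cnt[150:300]>60)[0]+150
r=rows.min(); xs=np.where(br[r+4,240:400])[0]+240; print('Ltop row',r,xs.min(),xs.max(),'w',xs.max()-xs.min())
col=v[r-25:r+6,[280,300,340,355]].T; print(col.tolist())
m=((hsv[...,0]<25)&(hsv[...,1]>120)).astype(int); print('handle widths',[(q,int(m[q,280:360].sum())) for q in range(220,300,10)])
for th in(0,5,10,15,20,25,30,35):
    print(th,end=' ')
    for h in(.074,.079,.084):
        d=tamper_pts(st['ee_pos']+[0,0,.005],th,-7,h); up=d['base']-(d['HL']+d['LR'])/2
        a,b,c=[proj(W,q) for q in(d['LR']+up,d['LL']+up,d['LR'])]
        print(h,np.round([a[1],b[0]-a[0],c[1]],1).tolist(),end=' ')
    print()
E
python3 ck3.py; python3 go.py .5 .2 .1
```

```text
Ltop row 253 271 368 w 97
[[87, 74, 45, 48, 49, 50, 48, 49, 48, 46, 50, 50, 48, 51, 47, 48, 49, 47, 49, 48, 46, 48, 49, 46, 40, 94, 206, 251, 249, 252, 234], [46, 46, 46, 48, 46, 46, 49, 49, 45, 48, 48, 48, 47, 46, 47, 49, 45, 48, 46, 47, 47, 45, 46, 45, 37, 98, 154, 157, 161, 160, 157], [79, 81, 77, 78, 80, 78, 77, 80, 78, 77, 77, 79, 81, 81, 80, 78, 80, 81, 79, 79, 83, 78, 82, 79, 70, 106, 150, 153, 158, 155, 156], [77, 76, 76, 77, 77, 76, 77, 76, 79, 78, 79, 79, 80, 80, 78, 80, 79, 80, 79, 78, 80, 80, 81, 77, 72, 99, 137, 147, 149, 148, 151]]
handle widths [(220, 0), (230, 0), (240, 0), (250, 0), (260, 0), (270, 0), (280, 0), (290, 18)]
0 0.074 [203.9, 108.8, 199.6] 0.079 [202.1, 106.4, 197.9] 0.084 [200.3, 104.0, 196.3] 
5 0.074 [213.2, 106.5, 210.3] 0.079 [212.0, 104.1, 209.2] 0.084 [210.8, 101.8, 208.2] 
10 0.074 [222.7, 104.5, 221.3] 0.079 [222.1, 102.1, 220.7] 0.084 [221.5, 99.9, 220.2] 
15 0.074 [232.5, 102.7, 232.4] 0.079 [232.4, 100.5, 232.3] 0.084 [232.4, 98.3, 232.3] 
20 0.074 [242.5, 101.2, 243.7] 0.079 [243.0, 99.0, 244.1] 0.084 [243.5, 96.9, 244.6] 
25 0.074 [252.7, 100.0, 255.1] 0.079 [253.8, 97.9, 256.1] 0.084 [254.7, 95.8, 257.0] 
30 0.074 [263.1, 99.1, 266.7] 0.079 [264.7, 97.0, 268.2] 0.084 [266.2, 95.0, 269.5] 
35 0.074 [273.7, 98.3, 278.5] 0.079 [275.7, 96.3, 280.4] 0.084 [277.7, 94.4, 282.2] 
t 23.7 p [0.548 0.224 0.138] yaw -6.9946457563789055 tilt [ 0.001 -0.001 -1.   ] F [ 0.391 -0.093 -1.188] w 0.021852421188811352 gf 29.998636753298342
units [ 1.496 -0.981  1.266]
```

Call:
{"fn": "send_rows", "kwargs": {"series": "0 0 0.2 0 0;0 0 0.2 0 0;0 0 0.05 0 0;0 0 0.05 0 0;0 0 0 0 0"}}

```text
time_s: 24.12
ee_pos: [0.5486, 0.2238, 0.1229]
ee_rot: [-0.0, 0.061, 0.998, -0.0]
force: [0.1, 0.9, -1.6]
gripper_width: 0.0215
gripper_force: 30.0
```

Call:
{"fn": "send_rows", "kwargs": {"series": "0 0 0.05 0 0;0 0 0.05 0 0;0 0 0 0 0"}}

```text
time_s: 24.37
ee_pos: [0.5489, 0.2238, 0.1202]
ee_rot: [-0.0, 0.061, 0.998, -0.0]
force: [-0.2, -0.5, -1.5]
gripper_width: 0.0217
gripper_force: 30.0
```

Call:
{"fn": "send_rows", "kwargs": {"series": "0 0 0.05 0 0;0 0 0.05 0 0;0 0 0.05 0 0;0 0 0 0 0"}}

```text
time_s: 24.7
ee_pos: [0.5486, 0.2243, 0.1172]
ee_rot: [-0.0, 0.061, 0.998, 0.0]
force: [-8.0, -1.2, 10.8]
gripper_width: 0.0219
gripper_force: 30.0
```

Call:
{"fn": "send_rows", "kwargs": {"series": "0 0 -0.1 0 0;0.14 0 0 0 0;0.13 0 0.1 0 0;0 0 0.12 0 0;0.05 0 0.07 0 0;0.05 0 0.08 0 0;0.05 0 0.08 0 0;0 0 0 0 0"}}

```text
time_s: 25.37
ee_pos: [0.5362, 0.2258, 0.1055]
ee_rot: [0.0, 0.061, 0.998, 0.0]
force: [-3.5, -0.2, 5.9]
gripper_width: 0.0216
gripper_force: 30.0
```

```bash
python3 ck3.py | head -1; python3 go.py .5 .2 .1
```

```text
Ltop row 267 271 367 w 96
t 25.4167 p [0.536 0.226 0.106] yaw -6.963577190542498 tilt [ 0.  0. -1.] F [-2.612  0.365  4.513] w 0.021634830998164493 gf 29.997591009596363
units [ 1.094 -0.998  0.184]
```

Call:
{"fn": "send_rows", "kwargs": {"series": "0.05 0 0.07 0 0;0.05 0 0.07 0 0;0.04 0 0.06 0 0;0 0 0 0 0"}}

```text
time_s: 25.75
ee_pos: [0.533, 0.2268, 0.1016]
ee_rot: [0.001, 0.061, 0.998, 0.001]
force: [-5.9, -1.1, 19.4]
gripper_width: 0.0219
gripper_force: 30.0
```

```bash
python3 ck3.py | head -1; python3 go.py .5 .2 .1
```

```text
t 25.8 p [0.533 0.227 0.102] yaw -6.975105691820119 tilt [-0.002  0.002 -1.   ] F [-6.131 -0.7   18.914] w 0.021629493864222603 gf 30.019716192036867
units [ 0.985 -1.021  0.048]Traceback (most recent call last):
  File "ck3.py", line 8, in <module>
    r=rows.min(); xs=np.where(br[r+4,240:400])[0]+240; print('Ltop row',r,xs.min(),xs.max(),'w',xs.max()-xs.min())
    return umr_minimum(a, axis, None, out, keepdims, initial, where)
ValueError: zero-size array to reduction operation minimum which has no identity
```

Call:
{"fn": "send_rows", "kwargs": {"series": "0 0 -0.05 0 0;0.09 0 0.06 0 0;0.09 0 0.06 0 0;0.09 0 0.06 0 0;0 0 0 0 0"}}

```text
time_s: 26.22
ee_pos: [0.5246, 0.2271, 0.0959]
ee_rot: [0.001, 0.061, 0.998, 0.0]
force: [0.2, -0.1, 5.7]
gripper_width: 0.0218
gripper_force: 30.0
```

Call:
{"fn": "send_rows", "kwargs": {"series": "0.06 0 0.042 0 0;0.06 0 0.042 0 0;0 0 0 0 0"}}

```text
time_s: 26.47
ee_pos: [0.5233, 0.2273, 0.0955]
ee_rot: [0.003, 0.061, 0.998, 0.001]
force: [1.2, -3.0, 17.5]
gripper_width: 0.022
gripper_force: 30.0
```

Call:
{"fn": "send_rows", "kwargs": {"series": "0 0 -0.04 0 0;0 0 -0.02 0 0;0 0 0 0 0;0 0 0 0 100;0 0 0 0 100;0 0 0 0 100;0 0 0 0 100;0 0 0 0 100;0 0 0 0 100;0 0 0 0 100;0 0 0 0 100"}}

```text
time_s: 27.38
ee_pos: [0.5207, 0.2273, 0.0948]
ee_rot: [-0.0, 0.061, 0.998, 0.0]
force: [-0.6, 0.6, 0.1]
gripper_width: 0.0671
gripper_force: 0.0
```

Call:
{"fn": "send_rows", "kwargs": {"series": "0 0 0 0 100;0 0 0 0 100;0 0 -0.3 0 100;0 0 -0.6 0 100;0 0 -1 0 100;0 0 -1 0 100;0 0 -1 0 100;0 0 -0.6 0 100;0 0 0 0 100;0 0 0 0 100"}}

```text
time_s: 28.22
ee_pos: [0.5212, 0.2275, 0.2313]
ee_rot: [0.001, 0.061, 0.998, 0.001]
force: [-0.8, 0.0, -0.7]
gripper_width: 0.0872
gripper_force: 0.0
```

```bash
python3 go.py .514 .237 .236; python3 - <<'E'
from h import *
np.set_printoptions(precision=4,suppress=True)
C=cam('wrist',arm.read_state()); im=viewer.camera('wrist')[:,:,::-1].copy(); cv2.imwrite('pics/w9.png',im)
hsv=cv2.cvtColor(im,cv2.COLOR_BGR2HSV)
m=((hsv[...,1]<60)&(hsv[...,2]>90)).astype('uint8'); m[:170]=0;m[330:]=0;m[:,:240]=0;m[:,:][:,370:]=0
c=max(cv2.findContours(m,0,2)[0],key=cv2.contourArea); x,y,w,h=cv2.boundingRect(c);print(x,y,w,h)
for z,v in((.0696,y+h-1),(.026,y)):
    print(z,(plane(C,(x,v),z)+plane(C,(x+w-1,v),z))/2)
f=lambda n:cv2.imread(n)
s=viewer.camera('scene')[:,:,::-1];s0=f('pics/scene0.png');d=np.abs(s.astype(int)-s0).max(2)
print('scene diff handle region',d[135:235,360:430].mean(), 'max-count',(d[135:235,360:430]>40).sum())
t=viewer.camera('top')[:,:,::-1].copy();cv2.imwrite('pics/t9.png',t);cv2.imwrite('pics/s9.png',s)
E
```

```text
t 28.2167 p [0.521 0.227 0.231] yaw -6.992676698694554 tilt [-0.002  0.002 -1.   ] F [-0.786  0.013 -0.689] w 0.08723329348114651 gf 0.0
units [ 0.276  0.285 -0.156]
286 221 66 86
0.0696 [0.591  0.2188 0.0696]
0.026 [0.5288 0.2265 0.026 ]
scene diff handle region 9.27442857142857 max-count 372
```

```bash
python3 - <<'E'
from h import *
T=cam('top');t=cv2.imread('pics/l6_t.png')
im=cv2.resize(t[215:290,335:425],None,fx=6,fy=6,interpolation=cv2.INTER_CUBIC).astype(int)
# warm chips vs neutral bin: green/red minus blue, normalised
r=(im[...,1]-im[...,0])/(im.sum(2)+1); print(np.percentile(r,[5,25,50,75,95]).round(3))
S=np.array([.9806,-.1962]);N=np.array([.1962,.9806])
inside=np.zeros(r.shape,'uint8'); c=np.array([.5285,-.159])  # bin centre
q=[proj(T,np.r_[c+a*S+b*N,.017]) for a,b in((.043,.064),(.043,-.064),(-.043,-.064),(-.043,.064))]
cv2.fillPoly(inside,[np.int32([(p-[335,215])*6 for p in q])],1)
th=np.percentile(r[inside>0],[20,80]).mean(); m=((r>th)&(inside>0)).astype('uint8'); m=cv2.morphologyEx(m,cv2.MORPH_OPEN,np.ones((9,9)))
for k in cv2.findContours(m,0,2)[0]:
    if cv2.contourArea(k)<1500: continue
    P=np.array([plane(T,p/6+[335,215],.017)[:2]-c for p in k[:,0]]); 
    u,v=P@S*1000,P@N*1000; print('u %.0f..%.0f v %.0f..%.0f'%(u.min(),u.max(),v.min(),v.max()))
a,b=cv2.imread('pics/top0.png').astype(int),cv2.imread('pics/t9.png').astype(int)
E
```

```text
[0.005 0.037 0.143 0.148 0.154]
u -43..-6 v -57..-26
u -43..-5 v -16..16
u -43..-5 v 28..59
u -2..40 v -64..-32
u -0..42 v -20..11
u 0..42 v 26..57
```

```bash
python3 -c "
from cell import arm;print(arm.hand_in())"
```

```text
the job is handed in; nothing more can be done
None
```

I tamped the chips and put the tamper back in its rest, released, then handed in at about 28 s. In the camera images all six chips lie flat, and the tamper is within about 1 mm of where it started. I didn't recheck the other things on the desk.

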